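Load the kit plate with ball weights and hold it end-on to the tying vise

TASK

Load the wooden kit plate on the white board: take the two large lead ball weights from the drilled block (leave the small one) and set one in the well at each end of the plate, without disturbing the large ball that lies loose in the dished middle. Then lift the plate level off the board and, in the air, turn it through a quarter turn so that one of its ends points at the jaws of the vise, the loose ball staying near the centre of its dish all the while. Finish still holding the plate level and steady, a hand's breadth above the board, with all three balls in place and the other things on the bench left where they are.

Things in the scene. Friction and masses are not known exactly. Their poses are not given: they have to be found in the camera images.
- plate: Loose wooden kit plate, 158 (its x) x 58 (y) x 24 mm, upright sides, 0.11-0.22 kg. In its top a shallow round dish 47 mm across, 6 deep, in the middle, and at each end (56 mm along x) a well 27 mm across, 6 deep; ends alike. Wells slope 23 degrees, dish 8 at its middle. Origin: centre of underside. Lies broadside to the vise. Gripped from above over its 58 mm width; 30 N carries it loaded.
- plate_dish (a point): The centre of the dish, at the height where the centre of a large ball resting there lies: 29 mm above the plate's underside, on its vertical axis. Its axes are the plate's.
- plate_well_a (a point): Where the centre of a large ball lies when seated in the well at the plate's +x end: 30 mm above the plate's underside (6 mm above its top face).
- plate_well_b (a point): The same for the well at the plate's -x end.
- ball_mid: Lead ball, 22 mm in diameter, 60 g, lying loose in the dish of the plate; it rolls almost freely. Origin: its centre (its axes turn as it rolls).
- ball_1: Lead ball weight, 22 mm in diameter, 60 g, resting in a hole of the block, its centre 8 mm above the block's top face. A grip of 15 N holds it. Origin: its centre.
- ball_2: The second lead ball weight of 22 mm and 60 g, alike, in another hole of the block. Origin: its centre.
- ball_small: Small lead ball, 17 mm in diameter, 29 g, in the remaining hole of the block, sunk deeper (its centre 4 mm above the block's top face). To be left there. Origin: its centre.
- block: Fixed wooden block, 50 mm (its x) by 190 mm (its y), 24 mm high, with three holes of 15 mm in a row along its y at -60, 0 and +60 mm, a ball on each. Which ball is where varies. Origin: centre of its underside.
- board: Fixed white plastic work board, 180 mm (its x) by 240 mm (its y), 4 mm thick, on the bench. Origin: centre of its underside. The plate lies near its middle.
- vise: Fixed pedestal tying vise: steel base 150 mm (its x) by 110 mm, 14 mm high, an upright post and a slanting head, about 185 mm high overall with the bare jig it holds reaching 220 mm. Origin: centre of the base's underside. Its jaws are on its -x side, towards the board.
- vise_jaws (a point): Tip of the vise's jaws, about 45 mm towards the board (-x) from the vise's origin and 177 mm above the bench, about 0.2 m from the middle of the plate.
- spool: Thread spool standing on its end, 30 mm in diameter, 35 mm high. Origin: centre of its underside. Leave alone.
- bead_jar: Clear jar of brass beads with a black lid, 51 mm in diameter, 64 mm high. Origin: centre of its underside. Leave alone.
- lacquer: Small amber lacquer bottle, 32 mm in diameter, 70 mm high. Origin: centre of its underside. Leave alone.
- hook_box: Flat clear hook box, 95 by 65 mm, 18 mm high. Origin: centre of its underside. Leave alone.
- cutters: Side cutters lying flat, about 145 mm long (its x, handles to -x), 55 mm wide, 13 mm high. Origin: near the middle, on the underside. Leave alone.
- jig_head: Finished lead jig head with its hook, lying in a corner of the board: an 18 mm ball, hook reaching 46 mm along its x. Origin: on the underside below the ball. Leave alone.

How it is judged:
By the outcome, as a careful person would: the job done as asked, in the order asked, and still so for the second after the job is handed in, while the arm keeps its last pose, push and grip.
It also fails if it takes over 64 s, if anything falls off the work surface, if the arm or the gripper's body presses on something with over 40 N, if the wrist force passes 120 N, or if a joint passes its speed limit or range.

ROBOT

A 7-joint arm with a two-finger parallel gripper is mounted at the origin on the work surface. World frame = base frame: x ahead of the robot, y to its left, z up, the work surface at z = 0. Lengths are in m, angles in rad, forces in N, time in s.
With the tool pointing down it reaches from about 0.425 to 0.875 m from the base axis. Payload 4.7 kg.
Tool frame: the origin (TCP) lies at the very end of the fingers, on their centre line; the grasp point (between the pads) lies 19 mm behind it; x points along the fingers, y is the direction in which the jaws open and shut, and the axes are right-handed (so a half turn about x gives the same grasp; the last joint's range is limited). The gripper opens to 85 mm and grips with 20 to 120 N. Pads are 22 mm wide; open, the fingers measure 114 mm over their backs; the gripper's body (76 mm by 85 mm) begins 54 mm behind the grasp point. The pads swing forward as they close: fully open they stand 13 mm farther back than shut.
Start: joints at [-1.214, 0.321, -0.07, 1.45, 0.023, 1.371, -0.057], TCP at [0.219, 0.612, 0.231] pointing down, gripper open.
Joint ranges: [-2.86, 2.86], [-0.3, 2.09], [-1.38, 1.24], [0.06, 2.45], [-1.56, 4.7], [0.09, 2.05], [-2.69, 2.69]. Speed limits (rad/s): [2.57, 2.57, 3.14, 3.14, 3.14, 3.14, 3.14].

INTERFACE

Orientations are given as a 3x3 rotation matrix whose columns are the frame's x, y, z axes.
In Python, from workcell import * gives the robot as it stands. The module is installed in compiled form; this text tells all that it offers. Calls block until the motion is done:
- movep(position, orientation): joint-space move of the TCP to a pose.
- move_straight(position, v=0.15, rotation=None, max_force=None): straight line of the TCP; rotation=None keeps the orientation; v is the mean speed in m/s. With max_force (N) it stops when the force on the tool has changed by that much, and returns True; else False.
- move_j(angles): joint-space move.
- open_jaws() and close(grip_force=None): open the fingers fully, or close them until they stop; grip_force is the grip in N (None keeps the last).
- dwell(seconds).
- ik(position, orientation): joint angles nearest the present ones, or None.
- get_state(): the state.
- grab_frame(name): name is "scene" or "top" or "wrist"; returns a dict with "img" (480x640x3 uint8, blue, green, red), "depth" (480x640 float32, m along the optical axis (not along the pixel's ray), 0 where there is no reading), "fx", "fy", "cx", "cy" (pixels), "world_from_camera" (4x4, takes a point from camera to world coordinates). Camera axes: x right, y up, looking along -z (the intrinsics and any distortion apply to the point x, -y, -z); pixel columns grow to the right and rows downward; lengths in m; the calibration is good to about 2 mm. A picture is of the moment at which its call begins.
A pose or a line that the arm cannot do raises PlanningError and nothing moves.
- finish_job(): hands the job in, once; it reports no verdict.
The state is a dict: "time": time; "joint_positions": joint angles; "joint_velocities": joint speeds; "joint_torque": joint torques, N m; "position": TCP position; "eef_rot": TCP orientation; "ft_force": force on the tool from outside, world axes, zero at the start; "ft_torque": the same for the moment, N m; "gripper_width": opening from 0.0 (shut) to 1.0 (fully open).
Only numpy, scipy, OpenCV 4.12 (cv2) and the standard library are available. Lean on these libraries where they do the work, as an engineer would, in place of code of your own. Each camera call takes 0.05 s, during which the arm holds its last target. There are 200 camera calls.

## Working session

There is one attempt and no reset: what is moved stays moved. The work goes in short steps, each a Python script; the robot and the scene stay as the last script left them, time stands still between calls to the robot, and variables do not carry over. Pictures are saved under pics/ and viewed, about 8 in all and at most 12, crops included, and the job is handed in when it is done.

```bash
mkdir -p pics; python3 - <<'E'
from workcell import *
import cv2,pickle
for n in("top","scene"):
    f=grab_frame(n);cv2.imwrite(f"pics/{n}0.png",f["img"]);pickle.dump(f,open(f"{n}0.pkl","wb"))
    print(n,f["fx"],f["fy"],f["cx"],f["cy"],f["world_from_camera"].round(3).tolist(),f.keys())
s=get_state();print(s["time"],s["gripper_width"],s["eef_rot"],s["position"])
E
```

```text
top 586.7281004654167 586.7281004654167 323.5536953363713 231.37108961895242 [[-0.005, 0.994, -0.11, 0.446], [-1.0, -0.002, 0.028, 0.03], [0.028, 0.11, 0.994, 1.312], [0.0, 0.0, 0.0, 1.0]] dict_keys(['img', 'depth', 'fx', 'fy', 'cx', 'cy', 'world_from_camera'])
scene 484.6204741191705 484.6204741191705 322.56763850167306 240.19061067797912 [[-0.478, -0.64, 0.601, 1.167], [0.878, -0.338, 0.339, 0.369], [-0.013, 0.69, 0.724, 0.879], [0.0, 0.0, 0.0, 1.0]] dict_keys(['img', 'depth', 'fx', 'fy', 'cx', 'cy', 'world_from_camera'])
0.1 0.9997992425086112 [[-5.25384670e-04  3.36131699e-01  9.41814846e-01]
 [-1.68630428e-03  9.41813339e-01 -3.36132102e-01]
 [-9.99998440e-01 -1.76478506e-03  7.20060332e-05]] [0.21836431 0.61169909 0.23031329]
```

View pics/top0.png

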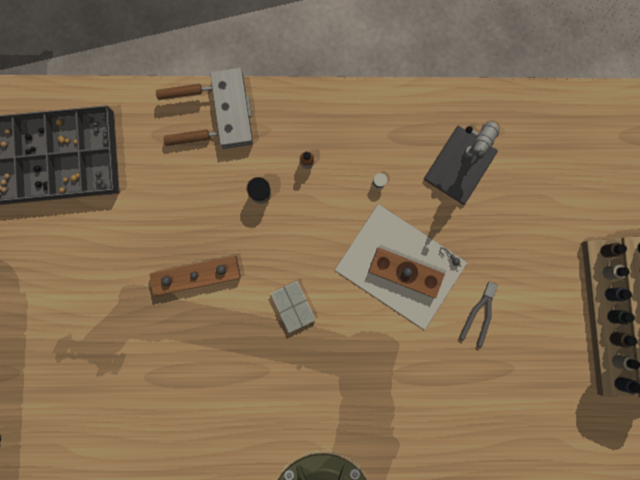

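The top view shows the block at (195,276), with three balls at (167,281), (194,276) and (221,270). The plate is at (407,272) on the board, the jig head at (455,260) and the vise at about (465,165).

```bash
cat > h.py <<'E'
import numpy as np,cv2
def ray(f,u,v,z):
    T=f["world_from_camera"];d=T[:3,:3]@np.array([(u-f["cx"])/f["fx"],-(v-f["cy"])/f["fy"],-1.]);o=T[:3,3]
    return o+d*(z-o[2])/d[2]
def pix(f,p):
    T=f["world_from_camera"];c=T[:3,:3].T@(np.array(p)-T[:3,3])
    return np.array([f["cx"]+f["fx"]*c[0]/-c[2],f["cy"]-f["fy"]*c[1]/-c[2]])
def wood(f,lo=(0,60,40),hi=(14,255,255)):
    return cv2.inRange(cv2.cvtColor(f["img"],cv2.COLOR_BGR2HSV),lo,hi)
E
python3 - <<'E'
import pickle;from h import *
f=pickle.load(open("top0.pkl","rb"));g=pickle.load(open("scene0.pkl","rb"))
hsv=cv2.cvtColor(f["img"],cv2.COLOR_BGR2HSV)
for p in((390,268),(430,278),(180,279),(208,274),(300,370),(500,220)):print(p,hsv[p[1],p[0]],end=' ')
for n,u,v,z in(("b0",167,281,.032),("b1",194,276,.03),("b2",221,270,.032),("plate",407,272,.033),("vise",460,165,.014),("jig",455,260,.01),("cut",480,315,.01),("spool",380,181,.035),("viseR",497,155,.014),("viseT",460,127,.014),("viseL",424,180,.014),("viseB",462,204,.014)):print(n,ray(f,u,v,z).round(3))
a=cv2.resize(f["img"][140:340,310:520],None,fx=3.6,fy=3.6,interpolation=cv2.INTER_CUBIC)[:600]
cv2.imwrite("pics/c1.png",a)
E
```

```text
(390, 268) [ 13 140 120] (430, 278) [ 10 132  62] (180, 279) [ 13 141 121] (208, 274) [ 13 140 122] (300, 370) [ 17 109 150] (500, 220) [ 16 111 149] b0 [0.48  0.332 0.032]
b1 [0.491 0.275 0.03 ]
b2 [0.503 0.217 0.032]
plate [ 0.497 -0.188  0.033]
vise [ 0.74  -0.318  0.014]
jig [ 0.525 -0.301  0.01 ]
cut [ 0.402 -0.353  0.01 ]
spool [ 0.699 -0.132  0.035]
viseR [ 0.763 -0.403  0.014]
viseT [ 0.829 -0.32   0.014]
viseL [ 0.705 -0.235  0.014]
viseB [ 0.65  -0.319  0.014]
```

View pics/scene0.png

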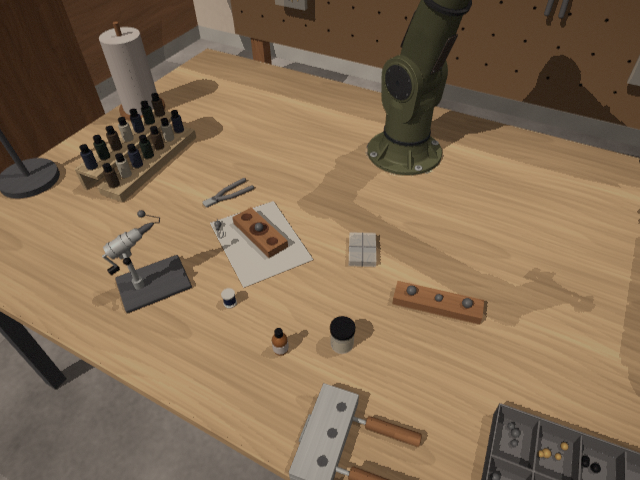

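View pics/c1.png

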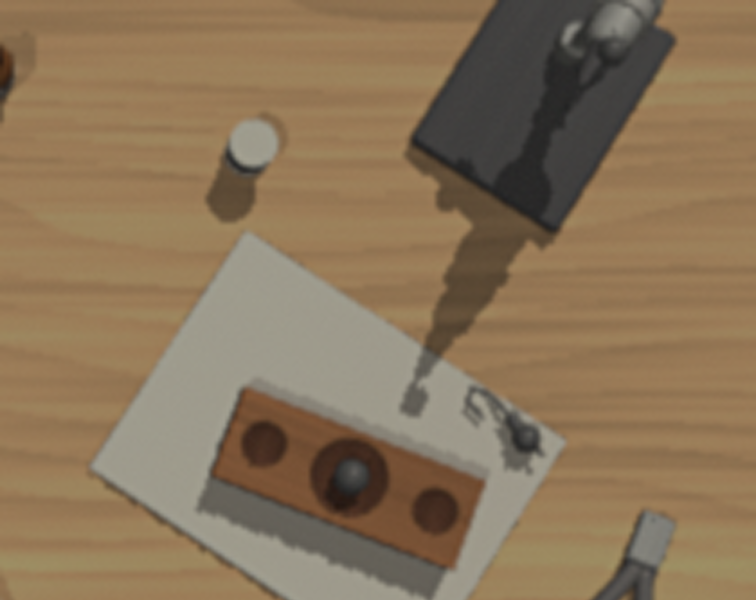

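The scene view confirms the layout. The middle ball of the block looks smaller, and the vise jaws point towards the board. The crop shows the plate's dish ball at (350,475), its wells at (264,444) and (436,510), and the jig head at (523,438), clear of the plate. I'll check reach for every pose, then move above the block for a close look.

```bash
cat >> h.py <<'E'
def R(d):  # tool down, jaws along horizontal d
    y=np.array([d[0],d[1],0.]);y/=np.linalg.norm(y);x=np.array([0,0,-1.]);return np.column_stack([x,y,np.cross(x,y)])
E
python3 - <<'E'
from workcell import *
import pickle;from h import *
np.set_printoptions(precision=3,suppress=True)
g=pickle.load(open("scene0.pkl","rb"));print("jaw px",ray(g,157,219,.177),ray(g,146,227,.177),pix(g,[.70,-.294,.177]))
bx=np.array([.98,.196]);py=np.array([.94,-.33]);px=np.array([.33,.94]);jd=np.array([.887,-.462]);jn=np.array([.462,.887])
for n,p,d in(("b0",(.48,.332,.03),bx),("b2",(.503,.217,.03),bx),("plate",(.497,-.188,.01),py),("fin",(.497,-.188,.11),jn)):
    for s in(1,-1):print(n,s,ik(np.array(p),R(s*d)))
q=ik(np.array([.505,.217,.16]),R(bx)); 
s=get_state()["eef_rot"][:,1]; d=bx if s[:2]@bx>0 else -bx
movep(np.array([.491,.275,.17]),R(d))
f=grab_frame("wrist");cv2.imwrite("pics/w1.png",f["img"]);pickle.dump(f,open("w1.pkl","wb"))
s=get_state();print(s["time"],s["position"],s["joint_positions"],d)
for p in((.48,.332,.032),(.491,.275,.028),(.503,.217,.032)):print(pix(f,p))
E
```

```text
jaw px [ 0.692 -0.296  0.177] [ 0.721 -0.3    0.177] [155.356 221.547]
b0 1 [-0.868  0.366  0.256  1.837 -0.111  0.953 -0.366]
b0 -1 [-0.56   0.364 -0.106  1.825  0.046  0.955  2.653]
b2 1 [-0.752  0.304  0.338  1.928 -0.124  0.929 -0.157]
b2 -1 [ 0.497  0.609 -1.177  1.886  0.639  1.089  2.404]
plate 1 [-0.361  0.376  0.776  1.991 -0.333  0.904  0.252]
plate -1 [ 1.281  0.614 -1.177  1.937  0.661  1.048  2.614]
fin 1 [-0.527  0.236  0.944  1.919 -0.215  1.092  1.594]
fin -1 [-0.628  0.276  1.072  1.921 -0.272  1.101 -1.497]
1.7583 [0.49  0.277 0.17 ] [-0.826  0.176  0.295  1.763 -0.055  1.211 -0.314] [0.98  0.196]
[316.599 148.847]
[315.804 224.864]
[316.028 296.953]
```

View pics/w1.png

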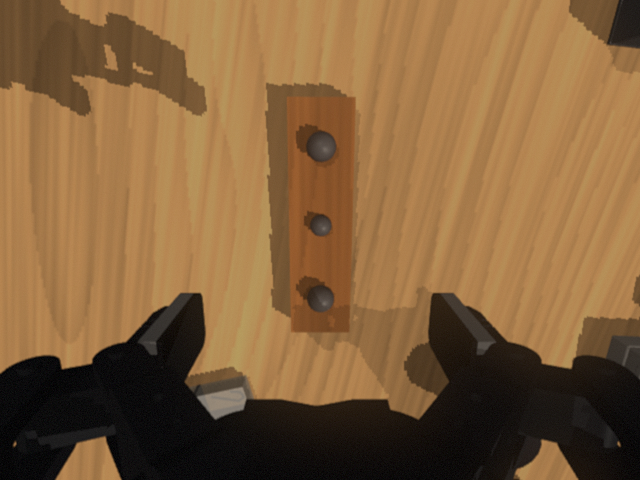

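The wrist view shows large balls at (321,146) and (320,299), and the small one in the middle at (320,225). I'll refine those positions, pick the near large ball, then look at the plate.

```bash
python3 - <<'E'
from workcell import *
import pickle,sys;from h import *
np.set_printoptions(precision=4,suppress=True)
f=pickle.load(open("w1.pkl","rb"))
B={}
for n,u,v,z in(("b0",321,146,.032),("bs",320,225,.028),("b2",320,299,.032)):
    w=f["img"][v-24:v+24,u-24:u+24];h=cv2.cvtColor(w,cv2.COLOR_BGR2HSV)
    m=cv2.inRange(h,(0,0,0),(180,85,140));m=cv2.morphologyEx(m,cv2.MORPH_OPEN,np.ones((5,5)))
    c=max(cv2.findContours(m,0,2)[0],key=cv2.contourArea);(a,b),r=cv2.minEnclosingCircle(c)
    B[n]=ray(f,u-24+a,v-24+b,z);print(n,u-24+a,v-24+b,r,B[n])
d=B["b0"]-B["b2"];L=np.linalg.norm(d);print("len",L,np.linalg.norm(B["bs"]-(B["b0"]+B["b2"])/2))
if abs(L-.12)>.006: sys.exit("bad")
y=d[:2]/L;bx=np.array([y[1],-y[0]]);print("bx",bx)
pickle.dump((B,bx),open("B.pkl","wb"))
p=B["b2"].copy();Rb=R(bx)
movep(p+[0,0,.06],Rb)
p[2]=.025;print(move_straight(p,.12,max_force=15));s=get_state();print(s["time"],s["position"])
close(20);s=get_state();print("w",s["gripper_width"],s["ft_force"])
move_straight(p+[0,0,.11],.2)
s=get_state();print("w",s["gripper_width"],s["ft_force"],s["time"])
movep(np.array([.497,-.188,.18]),R((.94,-.33)))
g=grab_frame("wrist");cv2.imwrite("pics/w2.png",g["img"]);pickle.dump(g,open("w2.pkl","wb"))
print(get_state()["time"],pix(g,[.497,-.188,.033]))
E
```

```text
b0 322.0 146.5 14.080227851867676 [0.4835 0.3344 0.032 ]
bs 321.0769233703613 225.92307662963867 9.328113555908203 [0.4952 0.275  0.028 ]
b2 322.5 300.5 11.510964393615723 [0.5088 0.215  0.032 ]
len 0.12207845188729965 0.004120743372597496
bx [0.9784 0.2069]
False
2.95 [0.5095 0.2157 0.0259]
w 0.23414196152896471 [-5.6549 -2.3078  5.5292]
w 0.23295880848749612 [-1.0724 -0.0764 -1.4893] 4.2583
5.8083 [315.2673 223.7906]
```

View pics/w2.png

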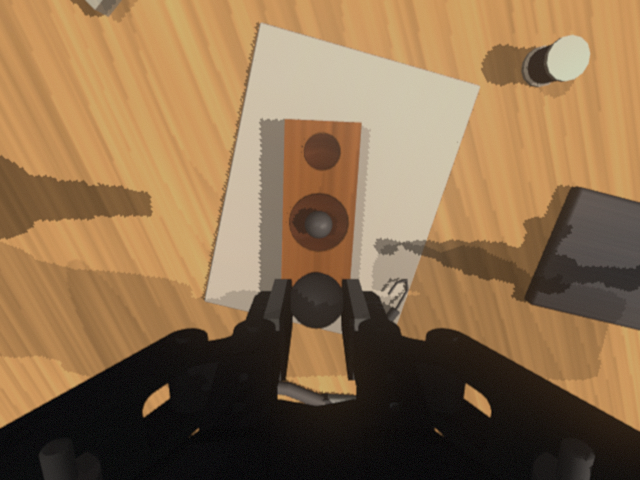

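The wrist view shows the ball held at (317,301), the far well at (322,151), the dish at (319,222) with its ball near the centre, and the plate's end edge between (285,120) and (361,123). Next I'll measure the plate from its edges and find where the held ball sits in the jaws.

```bash
cat >> h.py <<'E'
def plate(g,cen,zt=.028,L=.079,rmax=262):
    m=wood(g,(0,110,30),(14,255,255))
    n,l,st,_=cv2.connectedComponentsWithStats(m);k=l[int(cen[1]),int(cen[0])]
    m=(l==k).astype(np.uint8);m=cv2.morphologyEx(m,cv2.MORPH_CLOSE,np.ones((25,25)))
    r0=st[k][1];lf=[];rt=[]
    for r in range(r0+12,rmax,4):
        c=np.flatnonzero(m[r]);lf.append(ray(g,c[0],r,zt)[:2]);rt.append(ray(g,c[-1]+1,r,zt)[:2])
    lf=np.array(lf);rt=np.array(rt);W=np.linalg.norm((rt-lf),axis=1)
    def line(p):return cv2.fitLine(p.astype(np.float32),cv2.DIST_HUBER,0,.001,.001).ravel()
    a,b=line(lf),line(rt);d=a[:2]*np.sign(a[:2]@(lf[0]-lf[-1]));d2=b[:2]*np.sign(b[:2]@d)
    x=(d+d2)/np.linalg.norm(d+d2);nrm=np.array([-x[1],x[0]])
    mid=(a[2:]+b[2:])/2;wid=abs((a[2:]-b[2:])@nrm)
    cs=np.flatnonzero(m[r0+10]);u0=(cs[0]+cs[-1])//2
    e=np.median([ray(g,u,np.flatnonzero(m[:,u])[0],zt)[:2]@x for u in range(u0-20,u0+21)])
    c=nrm*(mid@nrm)+x*(e-L)
    return c,x,wid,np.degrees(np.arccos(np.clip(d@d2,-1,1))),m
E
python3 - <<'E'
from workcell import *
import pickle;from h import *
np.set_printoptions(precision=4,suppress=True)
g=pickle.load(open("w2.pkl","rb"))
c,x,w,da,m=plate(g,(300,170));print(c,x,"wid",w,da)
print("top view says",(.497,-.188))
print("well via pix",ray(g,322,151,.028),"pred",c+.056*x,"dish pix",ray(g,319,222,.028), "ball",ray(g,321,225,.033))
D=g["depth"]
for u,v in((317,301),(300,180),(317,285),(272,290),(360,290),(290,290),(240,140)):
    z=D[v,u];T=g["world_from_camera"];P=T[:3,:3]@np.array([(u-g["cx"])/g["fx"]*z,-(v-g["cy"])/g["fy"]*z,-z])+T[:3,3];print(u,v,z,P)
print(get_state()["position"],T[:3,3],pix(g,list(get_state()["position"])),g["fx"])
E
```

```text
[ 0.499  -0.1895] [0.3682 0.9298] wid 0.05777793520268235 0.010892780800948163
top view says (0.497, -0.188)
well via pix [ 0.5203 -0.1366  0.028 ] pred [ 0.5197 -0.1375] dish pix [ 0.4999 -0.1887  0.028 ] ball [ 0.501  -0.1904  0.033 ]
317 301 0.13618949 [ 0.5014 -0.1791  0.1973]
300 180 0.29365715 [ 0.4969 -0.152   0.0277]
317 285 0.13948755 [ 0.5028 -0.175   0.1927]
272 290 0.13841954 [ 0.4866 -0.1709  0.1942]
360 290 0.1377951 [ 0.5174 -0.1813  0.1948]
290 290 0.14207421 [ 0.4922 -0.1743  0.1908]
240 140 0.3091109 [ 0.4593 -0.1071  0.0036]
[ 0.4977 -0.1859  0.1796] [ 0.5204 -0.124   0.3226] [313.9246 299.6738] 374.7823262741548
```

Plate width measures 57.8 mm, and its centre agrees with the top view and the dish. I'll check servo settling, then place the first ball in the far well, using its position relative to the plate from this same view.

```bash
python3 - <<'E'
from workcell import *
import pickle,sys;from h import *
np.set_printoptions(precision=4,suppress=True)
g=pickle.load(open("w2.pkl","rb"));c,x,*_=plate(g,(300,170))
pickle.dump((c,x),open("P.pkl","wb"));py=np.array([x[1],-x[0]])
t=c+.056*x-[.0022,.0024];Rp=R(py)
movep(np.r_[t,.075],Rp);print(get_state()["position"]);dwell(.2);s=get_state();print(t,s["position"],s["eef_rot"][:,0],s["ft_force"])
move_straight(np.r_[t,.045],.1);dwell(.1)
print(move_straight(np.r_[t,.0282],.03,max_force=4));dwell(.1)
s=get_state();print(s["time"],s["position"],s["ft_force"],s["gripper_width"])
if s["position"][2]>.033:sys.exit("high")
open_jaws();s=get_state();print(s["position"],s["ft_force"])
move_straight(np.r_[t,.11],.15)
movep(np.r_[c-.02*x,.17],Rp);dwell(.15)
g=grab_frame("wrist");cv2.imwrite("pics/w3.png",g["img"]);pickle.dump(g,open("w3.pkl","wb"))
print(get_state()["time"],get_state()["position"])
E
```

```text
[ 0.5178 -0.1401  0.0755]
[ 0.5175 -0.1399] [ 0.5188 -0.1412  0.0771] [ 0.0039 -0.0003 -1.    ] [ 0.3714 -0.0185 -1.1995]
True
7.7583 [ 0.5171 -0.1397  0.0283] [-0.8931  0.6679  4.6487] 0.23793235894205272
[ 0.5164 -0.1395  0.0277] [ 0.3277 -0.8775 -0.6615]
9.775 [ 0.4914 -0.2067  0.1687]
```

View pics/w3.png

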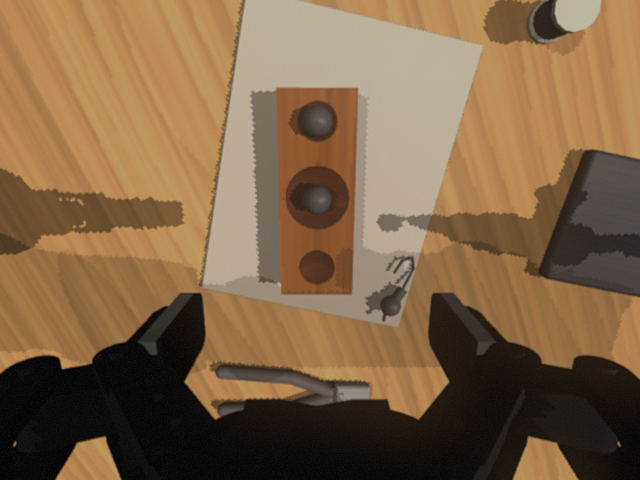

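The first ball is seated in the far well at (318,120). The dish ball is still near centre at (318,200), and the near well is free at (317,267). Now the second large ball.

```bash
python3 - <<'E'
from workcell import *
import pickle,sys;from h import *
np.set_printoptions(precision=4,suppress=True)
g=pickle.load(open("w3.pkl","rb"));c,x,w,da,_=plate(g,(345,150),rmax=280)
c0,x0=pickle.load(open("P.pkl","rb"));print("plate",c,x,w,da,"was",c0,x0)
print("ball a",ray(g,318,120,.034)[:2]-(c+.056*x),"mid",ray(g,318,200,.033)[:2]-c)
if np.linalg.norm(c-c0)>.005:sys.exit("moved?")
c=(c+c0)/2;x=x+x0;x/=np.linalg.norm(x);pickle.dump((c,x),open("P.pkl","wb"))
B,bx=pickle.load(open("B.pkl","rb"));p=B["b0"].copy();p[:2]-=.001*(B["b0"]-B["b2"])[:2]/.12;Rb=R(bx)
move_straight(np.r_[get_state()["position"][:2],.2],.2)
movep(p+[0,0,.06],Rb);dwell(.1)
p[2]=.025;print(move_straight(p,.12,max_force=15));dwell(.1);s=get_state();print(s["time"],s["position"])
close(20);s=get_state();print("w",s["gripper_width"],s["ft_force"])
move_straight(p+[0,0,.13],.2);s=get_state();print("w",s["gripper_width"])
if s["gripper_width"]<.15:sys.exit("lost")
Rp=R((x[1],-x[0]));t=c-.056*x-[.0022,.0024]
movep(np.r_[c,.17],Rp);dwell(.15);g=grab_frame("wrist");s=get_state()
D=g["depth"];T=g["world_from_camera"]
u,v=pix(g,s["position"]+[.0022,.0024,.0077]).round().astype(int);z=np.median(D[v-3:v+4,u-3:u+4])
P=T[:3,:3]@np.array([(u-g["cx"])/g["fx"]*z,-(v-g["cy"])/g["fy"]*z,-z]);P=P*(1+.011/np.linalg.norm(P))+T[:3,3]
print("held offset",P-s["position"],u,v)
movep(np.r_[t,.075],Rp);dwell(.1)
move_straight(np.r_[t,.045],.1);dwell(.1)
print(move_straight(np.r_[t,.0282],.03,max_force=4));dwell(.1)
s=get_state();print(s["time"],s["position"],s["ft_force"],s["gripper_width"])
if s["position"][2]>.033:sys.exit("high")
open_jaws();s=get_state();print(s["position"],s["ft_force"])
move_straight(np.r_[t,.11],.15)
movep(np.r_[c-.02*x,.17],Rp);dwell(.2)
g=grab_frame("wrist");cv2.imwrite("pics/w4.png",g["img"]);pickle.dump(g,open("w4.pkl","wb"))
print(get_state()["time"],get_state()["position"],get_state()["joint_positions"])
E
```

```text
plate [ 0.499  -0.1894] [0.3705 0.9288] 0.057851447490260006 0.049612718697456246 was [ 0.499  -0.1895] [0.3682 0.9298]
ball a [0.001  0.0008] mid [ 0.0008 -0.0006]
False
12.9667 [0.4846 0.3339 0.026 ]
w 0.23535577085779907 [-4.2182 -1.1229  5.3878]
w 0.23461360465626288
held offset [0.0021 0.0017 0.0066] 317 302
True
18.3 [ 0.4758 -0.2437  0.0283] [-1.366  -0.0229  5.0298] 0.2320070064248621
[ 0.4753 -0.2433  0.0278] [-0.612  -0.1883  0.038 ]
20.2917 [ 0.4904 -0.2086  0.1688] [-0.6474  0.1927  1.1136  1.8527 -0.1834  1.2108  0.1445]
```

View pics/w4.png

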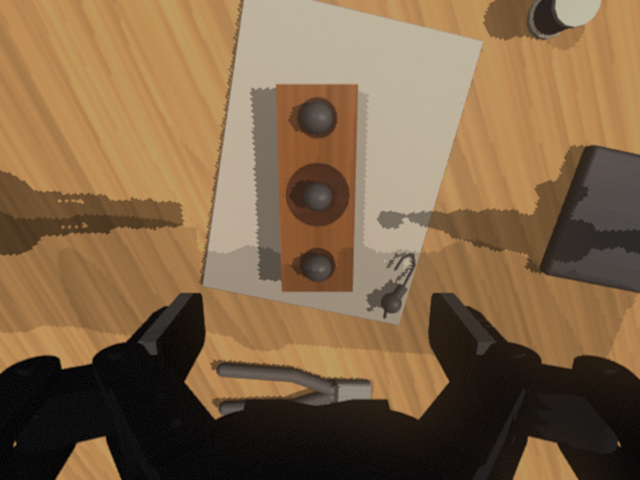

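All three balls are in place, at (318,117), (319,196) and (318,265), and the plate hasn't moved. Next I'll grip the plate across its width and lift slowly. I'll correct for the 1.3 mm camera offset across the jaws, which the held balls showed and the top view agrees with.

```bash
python3 - <<'E'
from workcell import *
import pickle,sys;from h import *
np.set_printoptions(precision=4,suppress=True)
g=pickle.load(open("w4.pkl","rb"));c,x,w,da,_=plate(g,(345,150),rmax=280);print(c,x,w)
py=np.array([x[1],-x[0]]);t=c-.0015*py-.001*x;Rp=R(py)
movep(np.r_[t,.09],Rp);dwell(.2)
print(move_straight(np.r_[t,.0065],.08,max_force=15));dwell(.3)
s=get_state();print(s["time"],s["position"],t)
close(35);dwell(.3);s=get_state();print("w",s["gripper_width"],s["ft_force"],s["position"])
z0=s["position"];pickle.dump((z0,t,x),open("G.pkl","wb"))
move_straight(np.r_[t,.0165],.02);dwell(.2)
move_straight(np.r_[t,.056],.04);dwell(.3)
s=get_state();print(s["time"],"w",s["gripper_width"],s["ft_force"],s["position"],s["eef_rot"][:,0])
g=grab_frame("wrist");cv2.imwrite("pics/w5.png",g["img"]);pickle.dump(g,open("w5.pkl","wb"))
E
```

```text
[ 0.4989 -0.1896] [0.3706 0.9288] 0.05786548038818586
False
22.4083 [ 0.4973 -0.1899  0.0068] [ 0.4971 -0.19  ]
w 0.6724885724924367 [-2.0892  1.1638  7.5185] [ 0.4974 -0.1902  0.0073]
25.3917 w 0.6706411508681301 [-0.3721  0.8741 -3.0993] [ 0.497  -0.19    0.0558] [-0.0003 -0.     -1.    ]
```

View pics/w5.png

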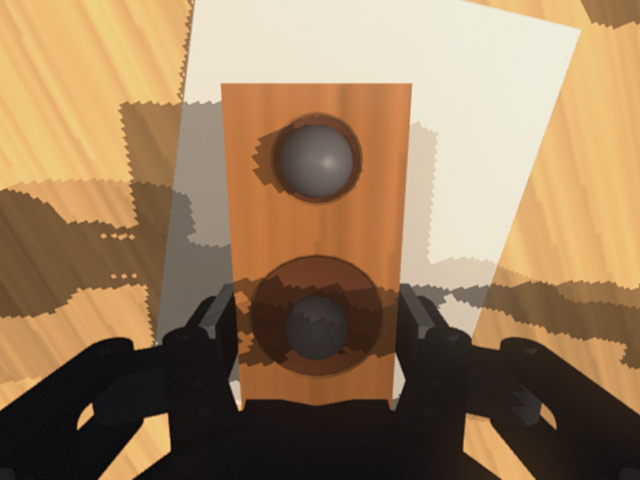

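The plate is lifted (load about 3.1 N), with the far-well ball at (317,161) and the dish ball at (316,327) inside its rim. I'll check level from the depth image, then turn it slowly while rising to the final height.

```bash
cat >> h.py <<'E'
def level(g,tcp,x,rows):
    # plane fit of plate-top depth points -> tilt deg along plate x, and height
    T=g["world_from_camera"];v,u=np.mgrid[0:480,0:640];D=g["depth"]
    m=(wood(g,(0,110,30),(14,255,255))>0)&(D>0)&(v>=rows[0])&(v<rows[1])&(u>245)&(u<390)
    d=D[m];P=np.c_[(u[m]-g["cx"])/g["fx"]*d,-(v[m]-g["cy"])/g["fy"]*d,-d]@T[:3,:3].T+T[:3,3]
    P=P[abs(P[:,2]-np.median(P[:,2]))<.004];A=np.c_[(P[:,:2]-tcp[:2])@x,(P[:,:2]-tcp[:2])@[x[1],-x[0]],np.ones(len(P))]
    k=np.linalg.lstsq(A,P[:,2],rcond=None)[0];return np.degrees(k[:2]),k[2]
E
python3 - <<'E'
from workcell import *
import pickle,sys;from h import *
np.set_printoptions(precision=4,suppress=True)
z0,t,x=pickle.load(open("G.pkl","rb"));g=pickle.load(open("w5.pkl","rb"));s=get_state()
k,h=level(g,s["position"],x,(95,250));print("tilt",k,"top z",h,"expected",.028+s["position"][2]-z0[2])
zt=h;print("dish ball-dish",ray(g,316,327,zt+.005)[:2]-ray(g,316,316,zt)[:2])
if max(abs(k))>3:sys.exit("tilt")
a=np.radians(-28);jn=np.array([-np.sin(a),np.cos(a)])
print(move_straight(np.r_[t,.102],.012,rotation=R(jn)))
dwell(.5);s=get_state();print(s["time"],s["position"],s["gripper_width"],s["ft_force"],s["eef_rot"],s["joint_positions"])
g=grab_frame("wrist");cv2.imwrite("pics/w6.png",g["img"]);pickle.dump(g,open("w6.pkl","wb"))
xn=s["eef_rot"][:2,1];xn=np.array([-xn[1],xn[0]]);print("tilt",level(g,s["position"],xn,(95,250)))
f=grab_frame("top");pickle.dump(f,open("t6.pkl","wb"));e=grab_frame("scene")
o=np.zeros((600,800,3),np.uint8)
o[:300,:400]=cv2.resize(g["img"],(400,300));o[:300,400:]=cv2.resize(f["img"][150:345,310:570],(400,300));o[300:,:400]=cv2.resize(e["img"][150:345,90:350],(400,300));o[300:,400:]=cv2.resize(e["img"],(400,300))
cv2.imwrite("pics/fin.png",o)
E
```

```text
tilt [ 0.2582 -0.0934] top z 0.07691669279061736 expected 0.07663246240491244
dish ball-dish [-0.0006 -0.0015]
False
29.925 [ 0.4971 -0.19    0.102 ] 0.6707923107447928 [-0.2528 -0.731  -4.0644] [[-0.      0.4695  0.883 ]
 [-0.      0.883  -0.4695]
 [-1.     -0.     -0.    ]] [-0.3811  0.217   0.777   1.9213 -0.1728  1.0708  1.5497]
tilt (array([ 0.3169, -0.1699]), np.float64(0.1230250361352676))
```

View pics/fin.png

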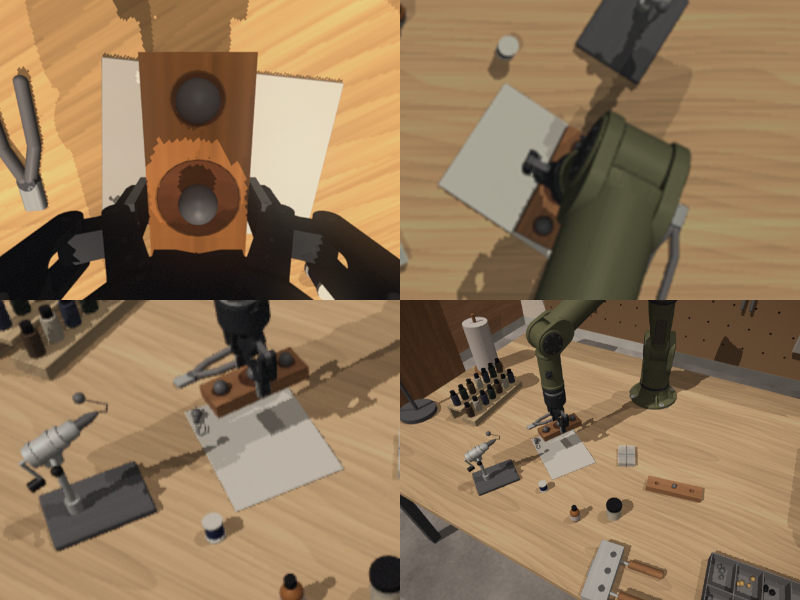

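The final composite shows the plate level in the air, with both end balls in their wells and the dish ball central. The plate points at the jaws and the small ball is still in the block. The other bench items look unmoved, so I'm handing in.

```bash
python3 -c "
from workcell import *
dwell(.3);s=get_state();print(s['time'],abs(s['joint_velocities']).max(),s['gripper_width'],s['position']);finish_job()"
```

```text
30.375 0.0021976758231561596 0.6762436239863293 [ 0.49712131 -0.19000652  0.10200141]
the job is handed in; nothing more can be done
```

I set the two large balls in the end wells, then gripped the plate across its width and lifted it. I turned it about 84° in the air so its −x end points at the vise jaws, and handed the job in at 30.4 s, still holding it.

- **Level and height:** The last depth check put the plate within about 0.3° of level, with its underside about 95 mm above the board. The arm was practically still.
- **Balls:** The last pictures show both end balls in their wells and the loose ball near the centre of its dish. Before the turn it measured about 1.6 mm off centre. After the turn I checked it only by eye.
- **Rest of the bench:** The small ball is still in the block, and the other items look unmoved in the pictures.
- **Disagreements:** The wrist camera read about 1–2 mm off the top view and the held balls, and I corrected for that when placing the balls and gripping the plate. The small ball's measured position was about 4 mm off the midpoint of the two large ones. The jaw direction is good to about 1°.

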